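# Click the window cap home on the analyser port

## Task

The orange window cap sits loose in the steel port of the analyser. Take the blue-handled seating tool out of its stand, press its foot down squarely on the cap until the cap clicks fully home, flush on the collar, and keep it pressed firmly there with 10 to 20 N for at least half a second; never push harder than 25 N, and touch the cap with the tool only. Then hang the tool back upright in its stand and let go, leaving the vial, jar and amber bottle where they are.

Things in the scene. Friction and masses are not known exactly. Their poses are not given: they have to be found in the camera images.
- analyser: Navy bench analyser with a grey deck 220 x 240 mm, 90 mm above the bench; fixed. Origin: middle of its underside, z up. Along the deck's +y edge its lid stands open, its face 85 mm from the origin at the deck, leaning away, top 220 mm above the bench. The port stands on the deck, up to 35 mm from the middle along each axis, at least 95 mm from the lid.
- port_top (a point): Centre of the top face of the sample port: a fixed upright steel collar, outer diameter 58, bore diameter 39, 20 to 25 mm high above the deck. z is up, along the bore. Four brass sprung balls in the bore carry the loose cap about 10 mm too high, resist as it is pushed down (peak 8 to 18 N in all, differing from run to run) and then snap over its bead.
- cap_top (a point): Centre of the flat top of the loose orange snap-in window cap: a round flange 46 mm in diameter and 5 mm thick with a dark window flush in its middle, over a 16 mm long plug with a bead. z is up, out of the port. Loose, this point is about 15 mm above port_top; fully home the flange lies on the collar and it is 5 mm above port_top. 40 g.
- seater_grip (a point): Middle of the seating tool's blue square handle, 24 x 24 mm, 28 mm up and down from here, sides along x and y, z up. Below: a steel flange 60 mm across from 28 to 34 mm below this point, a stem, and a flat white round foot 36 mm across, 12 mm thick. The foot is screwed in or out differently each time: its underside is 78 to 90 mm below this point, to be felt. It holds firm. About 0.23 kg.
- stand_top (a point): Centre of the open mouth of the tool stand, a grey box 60 x 60 mm and 66 mm high fixed to the bench, with a 44 x 44 mm well 58 mm deep; x and y run along its walls, z up. The tool hangs upright in it: the foot inside the well, clear of its floor, the flange resting on the rim, the grip point 34 mm above this point.
- vial_mid (a point): Middle of a loose small glass vial with a red lid, 22 mm in diameter and 35 mm high, standing on the analyser's deck. Leave it alone.
- jar_mid (a point): Middle of a loose clear jar with a white lid, 40 mm in diameter and 50 mm high, standing on the bench. Leave it alone.
- flask_mid (a point): Middle of a loose amber bottle with a black lid, 48 mm in diameter and 100 mm high, standing on the bench. Leave it alone.

How it is judged:
By the outcome, as a careful person would: the job done as asked, in the order asked, and still so for the second after the job is handed in, with the robot touching nothing.
It also fails if it takes over 72 s, if anything falls off the work surface, if the arm or the gripper's body presses on something with over 40 N, if the wrist force passes 120 N, or if a joint passes its speed limit or range.

## Robot

A 6-joint arm with a two-finger parallel gripper is mounted at the origin on the work surface. World frame = base frame: x ahead of the robot, y to its left, z up, the work surface at z = 0. Lengths are in m, angles in rad, forces in N, time in s.
With the tool pointing down it reaches from about 0.25 to 0.85 m from the base axis. Payload 12.5 kg.
Tool frame: the origin (TCP) lies midway between the tips of the shut fingers; the grasp point (between the pads) lies 19 mm behind it; z points along the fingers, y is the direction in which the jaws open and shut (so a half turn about z gives the same grasp; the last joint's range is limited). The gripper opens to 93 mm and grips with 3 to 60 N. Pads are 15 mm wide; open, the fingers measure 128 mm over their backs; the gripper's body (75 mm by 188 mm) begins 65 mm behind the grasp point.
Start: joints at [-1.308, 0.351, 1.652, -0, 1.139, -0.085], TCP at [0.187, -0.517, 0.219] pointing down, gripper open.
Joint ranges: [-2.75, 2.75], [-0.79, 2.1], [0.01, 2.65], [-1.57, 4.71], [0.07, 3.14], [-2.87, 2.87]. Speed limits (rad/s): [2.22, 2.22, 2.79, 3.14, 3.14, 3.14].

## Interface

Orientations are given as a rotation vector (axis times angle).
In Python, from cell import r gives the robot as it stands.
- The arm moves only by the tool move_arm, never from a script. Its argument "increments" is one flat list of numbers, 7 for each row, row after row: the turn, a rotation vector about the tool's x, y, z in rad, then the shift along the tool's x, y, z in mm, then the opening, from -1 (shut) to 1 (fully open). A call has 1 to 20 rows; each row shifts and turns the commanded pose from where the row before left it, along the tool's axes as they then stand; what a row does not reach is not made up. A row lasts 1/12 s, in which the tool goes at most 41.7 mm and 7.16 degrees, less where a joint would pass 70% of its speed; a pose out of reach is approached as far as the arm can. A call with a gripper value outside its range is refused whole. The fingers move at their own pace and stop on an object; "newtons" is the grip in N (left out, the last holds). Time passes only in rows, so rows that do not move let the fingers close. It gives the time, the measured TCP pose, the force and the opening at its end, in the units of the state.
- r.read_state(): the state, without advancing time (a new reading comes with each control period).
- r.read_camera(name): name is "scene" or "top" or "wrist"; returns a dict with "frame" (420x560x3 uint8, red, green, blue), "z_map" (420x560 float32, m along the optical axis (not along the pixel's ray), 0 where there is no reading), "intrinsics" (3x3 intrinsics, pixels), "k1" (the pictures are not rectified: a ray, as slopes to the right and down, at radius r is drawn at 1 + k1 r^2 times it, then the intrinsics apply), "world_from_camera" (4x4, takes a point from camera to world coordinates); the wrist camera has in their place "hand_eye" (4x4, takes a point from camera to tool coordinates, whose origin is the TCP and whose axes are the flange's). Camera axes: x right, y down, z forward; pixel columns grow to the right and rows downward; lengths in m; the calibration is good to about 2 mm. A picture is of the moment at which its call begins: read the wrist's pose just before it.
- r.hand_in(): hands the job in, once; it reports no verdict.
The state is a dict: "clock": time; "joint_positions": joint angles; "joint_velocities": joint speeds; "effort": joint torques, N m; "tcp_pos": TCP position; "tool_rot": TCP orientation; "force": force on the tool from outside, world axes, zero at the start; "moment": the same for the moment, N m; "grip_width": finger opening in m.
Only numpy, scipy, OpenCV 4.12 (cv2) and the standard library are available. Lean on these libraries where they do the work, as an engineer would, in place of code of your own. Each camera call takes 0.05 s, during which the arm holds its last target. There are 200 camera calls.

## Working session

There is one attempt and no reset: what is moved stays moved. The work goes in short steps, Python scripts to look and compute and a tool call to move; the robot and the scene stay as the last step left them, time stands still between calls to the robot, and variables do not carry over. Pictures are saved under pics/ and viewed, about 8 in all and at most 12, crops included, and the job is handed in when it is done.

Besides the shell and the picture viewer there is one more tool, called as name(argument=value, ...) on one line, values as JSON. move_arm: Moves the arm, as the interface text tells. Its arguments: {"type":"object","properties":{"increments":{"type":"array"},"newtons":{"type":"number"}},"required":["increments"]}

```bash
mkdir -p pics; cat > h.py <<'E'
import numpy as np, cv2
from cell import r
from scipy.spatial.transform import Rotation as R
def grab(n):
    s=r.read_state(); c=r.read_camera(n)
    if 'world_from_camera' in c: T=np.array(c['world_from_camera'])
    else:
        W=np.eye(4); W[:3,:3]=R.from_rotvec(s['tool_rot']).as_matrix(); W[:3,3]=s['tcp_pos']; T=W@np.array(c['hand_eye'])
    return c,T
def cloud(c,T):
    K=np.array(c['intrinsics']);h,w=c['z_map'].shape
    v,u=np.mgrid[:h,:w]
    p=np.stack([u,v],-1).reshape(-1,1,2).astype(float)
    n=cv2.undistortPoints(p,K,np.array([c['k1'],0,0,0.])).reshape(h,w,2)
    z=c['z_map']; P=np.dstack([n[...,0]*z,n[...,1]*z,z])
    W=P@T[:3,:3].T+T[:3,3]; W[z<=0]=np.nan
    return W
def save(n,img): cv2.imwrite('pics/'+n,cv2.cvtColor(np.ascontiguousarray(img),cv2.COLOR_RGB2BGR))
E
python3 - <<'E'
from h import *
for n in ['top','scene']:
    c,T=grab(n); save(n+'1.png',c['frame']); np.savez(n+'1.npz',W=cloud(c,T),f=c['frame']); print(n,T[:3,3].round(3),c['k1'])
print(r.read_state())
E
```

```text
top [ 0.437 -0.06   0.96 ] -0.052652778649444724
scene [1.011 0.044 0.635] -0.016317047354924345
{'clock': 0.1, 'joint_positions': array([-1.30759852e+00,  3.51190558e-01,  1.65231357e+00, -5.24505721e-06,
        1.13908429e+00, -8.45957858e-02]), 'joint_velocities': array([-0.00120245, -0.00054486, -0.00176675,  0.00013991,  0.00077276,
        0.00087981]), 'effort': array([ 4.81283369e-04, -4.98028421e+01, -2.85702950e+01,  7.00372411e-02,
        2.39183247e-02, -5.55595284e-05]), 'tcp_pos': array([ 0.18740408, -0.51678511,  0.21816845]), 'tool_rot': array([-3.09323419e+00, -5.43395497e-01,  1.46898578e-04]), 'force': array([ 0.5130905 , -0.61446221,  0.72803402]), 'moment': array([-0.03572587,  0.00581256, -0.03076057]), 'grip_width': 0.09327284783074997}
```

View pics/top1.png

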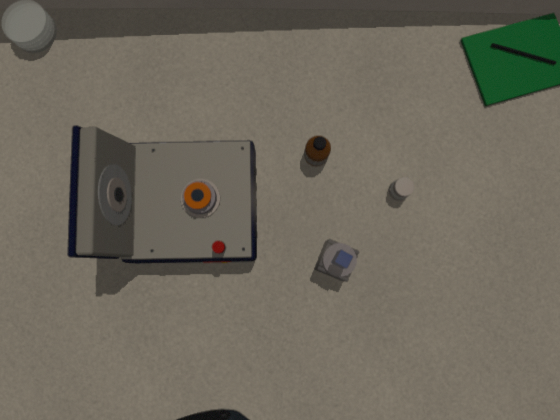

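View pics/scene1.png

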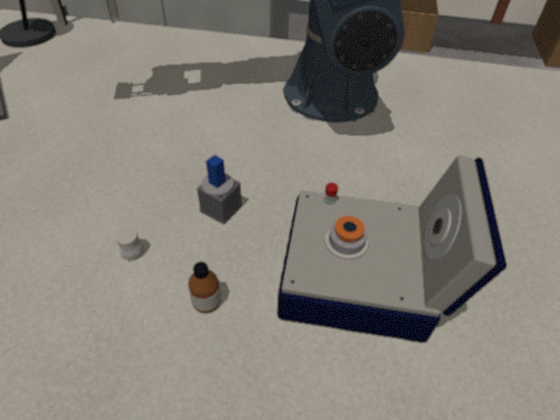

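Top view: cap at (198,195), vial (219,247), tool handle (343,258) in its stand, bottle (318,150), jar (402,188), lid along the left side of the analyser.

```bash
python3 - <<'E'
from h import *
for n in ['top','scene']:
    d=np.load(n+'1.npz'); W=d['W']; hsv=cv2.cvtColor(d['f'],cv2.COLOR_RGB2HSV); H,S,V=cv2.split(hsv)
    x,y,z=W[...,0],W[...,1],W[...,2]
    def rep(name,m,rect=False):
        P=W[m]; P=P[~np.isnan(P).any(1)]
        if len(P)<5: print(n,name,'none');return
        print(n,name,len(P),'med',np.median(P,0).round(4),'lo',np.percentile(P,3,0).round(4),'hi',np.percentile(P,97,0).round(4))
        if rect: rc=cv2.minAreaRect((P[:,:2]*1000).astype(np.float32)); print('   rect',np.round(rc[0],1),np.round(rc[1],1),round(rc[2],1))
    rows,cols=np.mgrid[:420,:560]
    box={'top':(300,380,225,300),'scene':(190,250,150,230)}[n]
    inb=(cols>box[0])&(cols<box[1])&(rows>box[2])&(rows<box[3])
    blue=(H>100)&(H<130)&(S>90)
    zt=np.nanmax(z[inb&blue]); print('maxz',zt)
    rep('handletop',inb&blue&(z>zt-.006),True)
    rep('handle',inb&blue&(z>.08),True)
    rep('rim',inb&(z>.058)&(z<.0695)&~blue,True)
    rep('flange',inb&(z>.0695)&(z<.077)&~blue,True)
    rep('standall',inb&(z>.02),True)
    o=(H>3)&(H<20)&(S>170)&(z>.11)&(z<.15)
    rep('orange',o,True)
    rep('red',((H<3)|(H>176))&(S>170)&(z>.09),True)
    deck=(z>.085)&(z<.095)&(S<80)
    rep('deck',deck,True)
    reg=(abs(x-np.nanmedian(x[o]))<.04)&(abs(y-np.nanmedian(y[o]))<.04)
    rep('collar',reg&(z>.106)&(z<.120)&(S<80),True)
    bb={'top':(300,335,130,170),'scene':(180,225,255,315)}[n]
    rep('bottle',(cols>bb[0])&(cols<bb[1])&(rows>bb[2])&(rows<bb[3])&(z>.02))
    bb={'top':(385,420,170,205),'scene':(110,150,225,265)}[n]
    rep('jar',(cols>bb[0])&(cols<bb[1])&(rows>bb[2])&(rows<bb[3])&(z>.02))
E
```

```text
maxz 0.12792732225648862
top handletop none
top handle none
top rim 287 med [ 0.452  -0.1518  0.0654] lo [ 0.4222 -0.2     0.0609] hi [ 0.4915 -0.1314  0.0694]
   rect [ 456.9 -165.6] [59.9 60.4] 68.1
top flange 589 med [ 0.4558 -0.1634  0.072 ] lo [ 0.431  -0.1938  0.0699] hi [ 0.484  -0.1414  0.075 ]
   rect [ 456.7 -167.9] [58.4 59.2] 0.7
top standall 1201 med [ 0.4559 -0.1616  0.0717] lo [ 0.4257 -0.1955  0.045 ] hi [ 0.4878 -0.1337  0.1288]
   rect [ 457.  -166.3] [61.5 61. ] 68.3
top orange 420 med [0.5599 0.0784 0.1285] lo [0.5413 0.0588 0.1252] hi [0.5807 0.0991 0.1312]
   rect [531.7  73.6] [104.3  44.7] 10.5
top red 106 med [0.4747 0.0419 0.1246] lo [0.4663 0.0334 0.1218] hi [0.483  0.0503 0.1273]
   rect [475.2  41.8] [18.7 17.7] 46.8
top deck 12317 med [0.5573 0.101  0.0898] lo [ 0.4624 -0.0037  0.0869] hi [0.6582 0.1928 0.093 ]
   rect [559.4  25.4] [395.  220.6] 88.3
top collar 264 med [0.5557 0.0667 0.1127] lo [0.5351 0.0519 0.1095] hi [0.5891 0.106  0.1158]
   rect [562.6  79.2] [55.9 57.4] 0.4
top bottle 608 med [ 0.6549 -0.1277  0.0689] lo [ 0.6403 -0.1505  0.0258] 
[... 944 characters left out ...]
0605 0.1221] hi [0.5849 0.0989 0.1284]
   rect [530.9  71.4] [112.5  42.3] 15.1
scene red 101 med [0.4822 0.0437 0.1224] lo [0.2349 0.036  0.1122] hi [0.4877 0.0514 0.216 ]
   rect [467.1   1.3] [104.9 479.2] 70.1
scene deck 12738 med [0.5874 0.1059 0.0881] lo [ 0.462  -0.0043  0.0862] hi [0.6628 0.1963 0.0924]
   rect [ 157.  -241.4] [1390.1  585.7] 45.3
scene collar 337 med [0.5797 0.079  0.111 ] lo [0.5554 0.0532 0.1068] hi [0.5907 0.1065 0.1128]
   rect [570.8  79.6] [56.9 42.3] 86.7
scene bottle 1136 med [ 0.6755 -0.1239  0.0646] lo [ 0.6553 -0.147   0.0227] hi [ 0.688  -0.1065  0.0986]
scene jar 466 med [ 0.6004 -0.2867  0.0464] lo [ 0.5807 -0.3051  0.0206] hi [ 0.6123 -0.2743  0.0494]
```

move_arm(increments=[0,0,-0.121,0,0,-9,1,0,0,-0.121,0,0,-9,1,0,0,-0.121,0,0,-9,1,0,0,-0.121,0,0,-9,1,0,0,-0.121,0,0,-9,1,0,0,-0.121,0,0,-9,1,0,0,-0.121,0,0,-9,1], newtons=40)

```text
clock: 0.68
tcp_pos: [0.1874, -0.5169, 0.2818]
tool_rot: [-2.592, -1.775, -0.0]
force: [0.0, -0.3, -0.2]
grip_width: 0.0927
```

move_arm(increments=[0,0,0,30,9,0,1,0,0,0,30,9,0,1,0,0,0,30,9,0,1,0,0,0,30,9,0,1,0,0,0,30,9,0,1,0,0,0,30,9,0,1,0,0,0,30,9,0,1,0,0,0,30,9,0,1,0,0,0,30,9,0,1,0,0,0,30,9,0,1,0,0,0,30,9,0,1,0,0,0,30,9,0,1,0,0,0,30,9,0,1,0,0,0,30,9,0,1,0,0,0,0,0,0,1,0,0,0,0,0,0,1])

```text
clock: 2.02
tcp_pos: [0.4593, -0.1716, 0.2813]
tool_rot: [-2.595, -1.77, 0.001]
force: [-0.8, -0.5, -0.5]
grip_width: 0.0933
```

```bash
python3 - <<'E'
from h import *
c,T=grab('wrist'); save('w1.png',c['frame']); np.savez('w1.npz',W=cloud(c,T),f=c['frame']); s=r.read_state()
print(np.array(c['hand_eye']).round(3)); print(s['tcp_pos'],R.from_rotvec(s['tool_rot']).as_matrix().round(4),s['joint_positions'].round(3),s['clock'])
E
```

```text
[[-0.    -0.965 -0.264  0.072]
 [ 1.     0.    -0.001  0.001]
 [ 0.001 -0.264  0.965 -0.166]
 [ 0.     0.     0.     1.   ]]
[ 0.45876623 -0.17243761  0.28133173] [[ 3.660e-01  9.306e-01 -7.000e-04]
 [ 9.306e-01 -3.660e-01  1.000e-04]
 [-2.000e-04 -7.000e-04 -1.000e+00]] [-0.454  0.179  1.719 -0.     1.244 -0.08 ] 2.0667
```

View pics/w1.png

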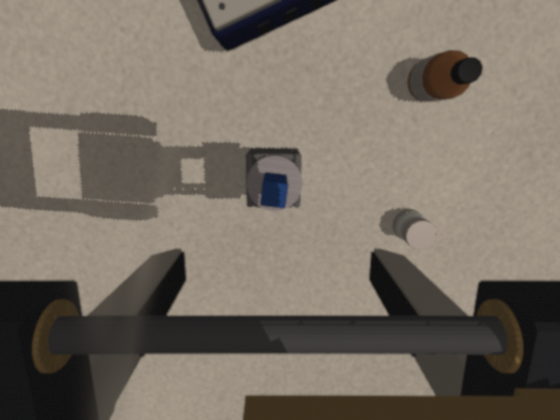

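Wrist view: stand is square to the image (247–300, 149–206); handle (275,190) is turned a few degrees relative to it. Measuring both.

```bash
python3 - <<'E'
from h import *
d=np.load('w1.npz'); W=d['W']; H,S,V=cv2.split(cv2.cvtColor(d['f'],cv2.COLOR_RGB2HSV)); z=W[...,2]
rows,cols=np.mgrid[:420,:560]; inb=(cols>240)&(cols<308)&(rows>140)&(rows<215)
def rep(n,m):
    P=W[m]; rc=cv2.minAreaRect((P[:,:2]*1000).astype(np.float32)); print(n,len(P),np.median(P,0).round(4),P[:,2].min().round(3),P[:,2].max().round(3),'rect',np.round(rc[0],1),np.round(rc[1],1),round(rc[2],1))
bl=inb&(H>100)&(H<130)&(S>100)
rep('handletop',bl&(z>.121)); rep('handle',bl&(z>.08)); rep('stand',inb&(z>.03)&(z<.0685)); rep('flange',inb&(z>.0695)&(z<.077)&(S<90));rep('all',inb&(z>.03)&(z<.077))
f=cv2.resize(d['f'][140:215,235:310],None,fx=7,fy=7,interpolation=cv2.INTER_CUBIC); save('w1c.png',f)
E
```

```text
handletop 591 [ 0.4579 -0.1672  0.1275] 0.121 0.129 rect [ 457.6 -167.9] [22.6 22. ] 61.7
handle 720 [ 0.4588 -0.1649  0.1272] 0.084 0.129 rect [ 457.6 -167.8] [22.8 22. ] 61.7
stand 763 [ 0.4594 -0.145   0.0646] 0.03 0.068 rect [ 456.6 -166.6] [60.4 60.1] 68.3
flange 1560 [ 0.463  -0.1611  0.0716] 0.07 0.077 rect [ 457.4 -168.9] [59.  59.1] 68.1
all 2332 [ 0.4621 -0.1564  0.0711] 0.03 0.077 rect [ 456.9 -167.3] [61.5 61.3] 68.3
```

View pics/w1c.png

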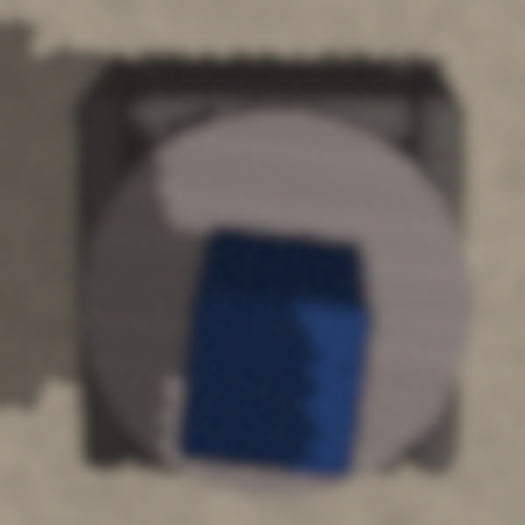

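move_arm(increments=[0,0,0.119,0,0,0,1,0,0,0,3.6,-3.2,0,1,0,0,0,0,0,35,1,0,0,0,0,0,35,1,0,0,0,0,0,35,1,0,0,0,0,0,35,1,0,0,0,0,0,25,1,0,0,0,0,0,15,1,0,0,0,0,0,10,1,0,0,0,0,0,7,1,0,0,0,0,0,0,1,0,0,0,0,0,0,1])

```text
clock: 3.07
tcp_pos: [0.458, -0.1683, 0.0852]
tool_rot: [2.697, 1.61, 0.001]
force: [-0.5, -0.6, 0.6]
grip_width: 0.0931
```

```bash
python3 - <<'E'
from h import *
s=r.read_state(); print(s['tcp_pos'],R.from_rotvec(s['tool_rot']).as_matrix().round(4),s['force'])
E
```

```text
[ 0.45800551 -0.168303    0.08523824] [[ 4.746e-01  8.802e-01  7.000e-04]
 [ 8.802e-01 -4.746e-01 -3.000e-04]
 [ 0.000e+00  7.000e-04 -1.000e+00]] [-0.51637695 -0.62158539  0.5511895 ]
```

move_arm(increments=[0,0,0,0,0,0,-1,0,0,0,0,0,0,-1,0,0,0,0,0,0,-1,0,0,0,0,0,0,-1,0,0,0,0,0,0,-1,0,0,0,0,0,0,-1,0,0,0,0,0,0,-1,0,0,0,0,0,0,-1,0,0,0,0,0,0,-1,0,0,0,0,0,0,-1,0,0,0,0,0,0,-1,0,0,0,0,0,0,-1], newtons=55)

```text
clock: 4.07
tcp_pos: [0.4577, -0.1679, 0.0846]
tool_rot: [-2.698, -1.609, 0.0]
force: [-0.6, -0.3, 0.9]
grip_width: 0.0239
```

```bash
python3 - <<'E'
from h import *
s=r.read_state(); print(s['tcp_pos'],R.from_rotvec(s['tool_rot']).as_matrix().round(4),s['force'],s['moment'],s['grip_width'])
E
```

```text
[ 0.4576943  -0.16791834  0.08460395] [[ 4.75e-01  8.80e-01 -2.00e-04]
 [ 8.80e-01 -4.75e-01  1.00e-04]
 [-0.00e+00 -3.00e-04 -1.00e+00]] [-0.55900069 -0.25496562  0.90160158] [0.0023425  0.07086976 0.00390242] 0.02391408515591081
```

move_arm(increments=[0,0,0,0,0,-5,-1,0,0,0,0,0,-20,-1,0,0,0,0,0,-30,-1,0,0,0,0,0,-30,-1,0,0,0,0,0,-30,-1,0,0,0,0,0,-30,-1,0,0,0,15,-2,0,-1,0,0,0,25,-3,0,-1,0,0,0,30,-3,0,-1,0,0,0,30,-3,0,-1,0,0,0,30,-3,0,-1,0,0,0,30,-3,0,-1,0,0,0,25,-3,0,-1,0,0,0,15,-3,0,-1,0,0,0,6,-3,0,-1,0,0,0,0,0,0,-1,0,0,0,0,0,0,-1,0,0,0,0,0,0,-1])

```text
clock: 5.57
tcp_pos: [0.5324, 0.0247, 0.2297]
tool_rot: [2.699, 1.608, -0.0]
force: [0.3, 0.7, -2.2]
grip_width: 0.0239
```

```bash
python3 - <<'E'
from h import *
c,T=grab('wrist'); s=r.read_state(); print(s['tcp_pos'],R.from_rotvec(s['tool_rot']).as_matrix().round(4),s['force'],s['moment'],s['grip_width'])
W=cloud(c,T); f=c['frame']; np.savez('w2.npz',W=W,f=f); save('w2.png',f)
H,S,V=cv2.split(cv2.cvtColor(f,cv2.COLOR_RGB2HSV)); z=W[...,2]
n=lambda m:W[m][:,:2]*1000
reg=np.hypot(W[...,0]-.562,W[...,1]-.079)<.045
o=reg&(H>3)&(H<20)&(S>150)&(z>.122)
for nm,m in [('cap',o),('col',reg&(S<90)&(z>.105)&(z<.118)),('deck',reg&(z>.08)&(z<.1))]:
    P=W[m]; print(nm,len(P),np.median(P,0).round(4)); 
    if len(P)>5: print(cv2.minEnclosingCircle((P[:,:2]*1000).astype(np.float32)), cv2.fitEllipse((cv2.convexHull((P[:,:2]*1000).astype(np.float32)))))
E
```

```text
[0.53251026 0.02470305 0.229724  ] [[ 4.760e-01  8.795e-01 -1.000e-04]
 [ 8.795e-01 -4.760e-01 -2.000e-04]
 [-2.000e-04 -0.000e+00 -1.000e+00]] [-0.07399045 -0.44357994 -2.90900357] [-0.02228641 -0.03778388 -0.0080083 ] 0.023788803632022033
cap 2262 [0.5621 0.0796 0.1283]
((561.9852905273438, 78.46952056884766), 22.48090362548828) ((562.0559692382812, 78.55052185058594), (44.40363311767578, 44.61835479736328), 69.69487762451172)
col 1122 [0.5679 0.0829 0.1128]
((562.3417358398438, 78.20858001708984), 28.856956481933594) ((562.34326171875, 78.30850982666016), (56.87852478027344, 57.47063446044922), 73.1998519897461)
deck 4970 [0.564  0.0855 0.0899]
((562.0062255859375, 78.99964141845703), 44.993350982666016) ((561.994873046875, 79.03681945800781), (89.80314636230469, 89.82604217529297), 150.3943634033203)
```

View pics/w2.png

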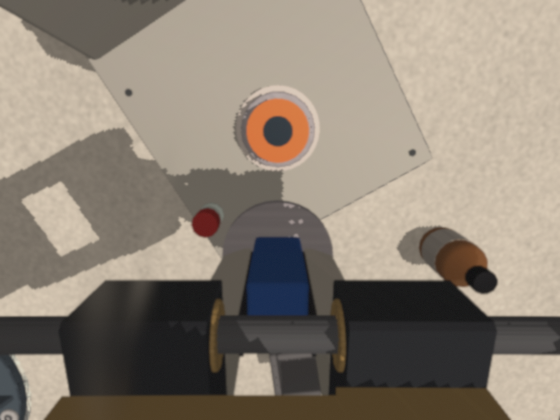

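move_arm(increments=[0,0,0,10,0,0,-1,0,0,0,20,0,0,-1,0,0,0,20,0.4,0,-1,0,0,0,9,0,0,-1,0,0,0,2.4,0,0,-1,0,0,0,0,0,10,-1,0,0,0,0,0,9,-1,0,0,0,0,0,4,-1,0,0,0,0,0,1,-1,0,0,0,0,0,0,-1,0,0,0,0,0,0,-1,0,0,0,0,0,0,-1])

```text
clock: 6.62
tcp_pos: [0.5624, 0.0793, 0.206]
tool_rot: [2.698, 1.609, 0.001]
force: [0.3, -0.3, -1.9]
grip_width: 0.0239
```

```bash
python3 - <<'E'
from h import *
F=[]
for i in range(4):
    c,T=grab(['scene','wrist','scene','wrist'][i]); s=r.read_state(); F.append(s['force'][2])
    if i==0: f=c['frame'][150:270,280:420]; save('s2.png',cv2.resize(f,None,fx=5,fy=5,interpolation=cv2.INTER_CUBIC))
print(F,s['tcp_pos'],R.from_rotvec(s['tool_rot']).as_matrix().round(4),s['moment'])
E
```

```text
[np.float64(-2.2411548971436597), np.float64(-1.829525221354232), np.float64(-3.0987705285858214), np.float64(-2.31923157411044)] [0.56236273 0.07949417 0.20586027] [[ 4.75e-01  8.80e-01  4.00e-04]
 [ 8.80e-01 -4.75e-01  0.00e+00]
 [ 2.00e-04  4.00e-04 -1.00e+00]] [-0.10543848 -0.07814769 -0.03281793]
```

View pics/s2.png

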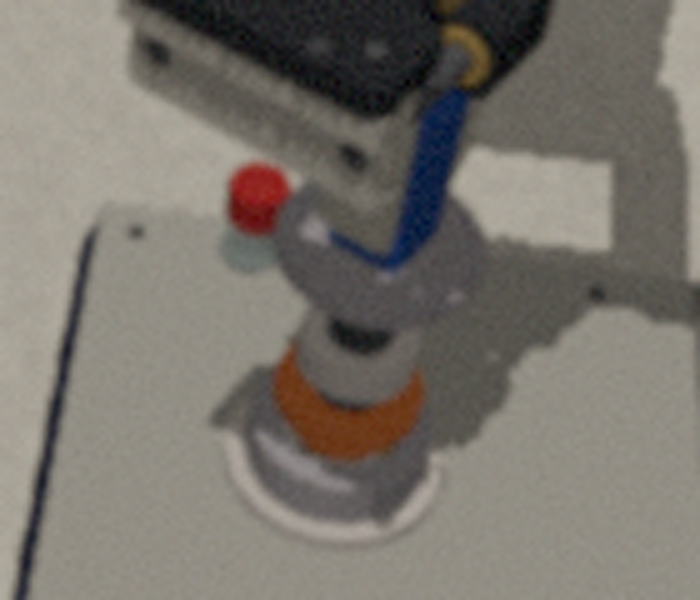

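The foot hangs just above the cap, centred; vial untouched. Feeling downwards.

move_arm(increments=[0,0,0,-0.9,0,1,-1,0,0,0,0,0,1,-1,0,0,0,0,0,0,-1])

```text
clock: 7.07
tcp_pos: [0.5617, 0.0787, 0.2034]
tool_rot: [-2.698, -1.609, 0.0]
force: [-0.6, -0.2, -2.9]
grip_width: 0.0242
```

move_arm(increments=[0,0,0,0,0,1,-1,0,0,0,0,0,0.5,-1,0,0,0,0,0,0,-1])

```text
clock: 7.32
tcp_pos: [0.5618, 0.0787, 0.202]
tool_rot: [-2.698, -1.61, 0.0]
force: [-0.1, -0.5, -2.7]
grip_width: 0.0235
```

move_arm(increments=[0,0,0,0,0,1,-1,0,0,0,0,0,0.5,-1,0,0,0,0,0,0,-1])

```text
clock: 7.57
tcp_pos: [0.5618, 0.0787, 0.2005]
tool_rot: [-2.698, -1.609, 0.0]
force: [0.1, 0.5, -2.6]
grip_width: 0.0241
```

move_arm(increments=[0,0,0,0,0,1,-1,0,0,0,0,0,0.5,-1,0,0,0,0,0,0,-1])

```text
clock: 7.82
tcp_pos: [0.5618, 0.0787, 0.199]
tool_rot: [-2.698, -1.61, 0.0]
force: [-0.9, 0.5, -1.5]
grip_width: 0.0236
```

Possible first touch at 0.199; smaller steps now.

move_arm(increments=[0,0,0,0,0,0.5,-1,0,0,0,0,0,0,-1])

```text
clock: 7.98
tcp_pos: [0.5618, 0.0787, 0.1985]
tool_rot: [-2.698, -1.609, 0.0]
force: [-0.0, 0.4, -1.8]
grip_width: 0.0239
```

move_arm(increments=[0,0,0,0,0,0.5,-1,0,0,0,0,0,0,-1])

```text
clock: 8.15
tcp_pos: [0.5618, 0.0787, 0.1981]
tool_rot: [-2.698, -1.61, 0.0]
force: [0.3, 0.8, -2.2]
grip_width: 0.0238
```

move_arm(increments=[0,0,0,0,0,0.5,-1,0,0,0,0,0,0,-1])

```text
clock: 8.32
tcp_pos: [0.5618, 0.0787, 0.1976]
tool_rot: [-2.698, -1.61, 0.0]
force: [0.5, 0.2, -1.9]
grip_width: 0.0237
```

move_arm(increments=[0,0,0,0,0,0.5,-1,0,0,0,0,0,0,-1])

```text
clock: 8.48
tcp_pos: [0.5618, 0.0787, 0.1971]
tool_rot: [-2.698, -1.61, 0.0]
force: [-0.6, 0.3, -3.5]
grip_width: 0.0239
```

move_arm(increments=[0,0,0,0,0,0.5,-1,0,0,0,0,0,0,-1])

```text
clock: 8.65
tcp_pos: [0.5618, 0.0787, 0.1965]
tool_rot: [-2.698, -1.609, 0.0]
force: [-0.6, -0.4, -3.1]
grip_width: 0.0239
```

Not yet touched. Noise is about 0.7 N.

move_arm(increments=[0,0,0,0,0,0.5,-1,0,0,0,0,0,0.5,-1,0,0,0,0,0,0,-1])

```text
clock: 8.9
tcp_pos: [0.5618, 0.0787, 0.1955]
tool_rot: [-2.698, -1.61, 0.0]
force: [0.0, -0.0, -2.2]
grip_width: 0.0237
```

move_arm(increments=[0,0,0,0,0,0.5,-1,0,0,0,0,0,0.5,-1,0,0,0,0,0,0,-1])

```text
clock: 9.15
tcp_pos: [0.5618, 0.0787, 0.1945]
tool_rot: [-2.698, -1.61, 0.0]
force: [-0.2, 0.3, -3.3]
grip_width: 0.0235
```

move_arm(increments=[0,0,0,0,0,0.5,-1,0,0,0,0,0,0.5,-1,0,0,0,0,0,0,-1])

```text
clock: 9.4
tcp_pos: [0.5619, 0.0787, 0.1936]
tool_rot: [2.698, 1.61, 0.0]
force: [0.2, -0.3, -2.3]
grip_width: 0.0237
```

move_arm(increments=[0,0,0,0,0,0.5,-1,0,0,0,0,0,0.5,-1,0,0,0,0,0,0,-1])

```text
clock: 9.65
tcp_pos: [0.562, 0.0787, 0.1932]
tool_rot: [2.698, 1.609, 0.001]
force: [-2.3, -0.3, 5.1]
grip_width: 0.0238
```

Contact at about 0.1934 (7.5 N net, roughly 12 N/mm compliance).

move_arm(increments=[0,0,0,0,0,0.3,-1,0,0,0,0,0,0,-1])

```text
clock: 9.82
tcp_pos: [0.5621, 0.0787, 0.1929]
tool_rot: [2.698, 1.609, 0.001]
force: [-1.1, -0.3, 6.5]
grip_width: 0.0237
```

move_arm(increments=[0,0,0,0,0,0.2,-1,0,0,0,0,0,0,-1])

```text
clock: 9.98
tcp_pos: [0.5621, 0.0787, 0.1929]
tool_rot: [2.698, 1.609, 0.001]
force: [-2.6, 0.1, 6.9]
grip_width: 0.024
```

move_arm(increments=[0,0,0,0,0,0.3,-1,0,0,0,0,0,0,-1])

```text
clock: 10.15
tcp_pos: [0.5622, 0.0788, 0.1927]
tool_rot: [2.697, 1.609, 0.002]
force: [-1.7, -0.1, 6.8]
grip_width: 0.0236
```

move_arm(increments=[0,0,0,0,0,0.3,-1,0,0,0,0,0,0,-1])

```text
clock: 10.32
tcp_pos: [0.5623, 0.0788, 0.1925]
tool_rot: [2.697, 1.609, 0.002]
force: [-0.8, 0.1, 7.7]
grip_width: 0.0237
```

move_arm(increments=[0,0,0,0,0,0.3,-1,0,0,0,0,0,0,-1])

```text
clock: 10.48
tcp_pos: [0.5623, 0.0787, 0.1923]
tool_rot: [2.697, 1.609, 0.002]
force: [-2.3, -0.1, 9.2]
grip_width: 0.0238
```

move_arm(increments=[0,0,0,0,0,0.3,-1,0,0,0,0,0,0,-1])

```text
clock: 10.65
tcp_pos: [0.5624, 0.0787, 0.192]
tool_rot: [2.697, 1.609, 0.003]
force: [-2.3, 0.6, 8.2]
grip_width: 0.0238
```

move_arm(increments=[0,0,0,0,0,0.3,-1,0,0,0,0,0,0,-1])

```text
clock: 10.82
tcp_pos: [0.5625, 0.0788, 0.1918]
tool_rot: [2.697, 1.609, 0.003]
force: [-2.0, 0.2, 9.1]
grip_width: 0.0237
```

move_arm(increments=[0,0,0,0,0,0.3,-1,0,0,0,0,0,0,-1])

```text
clock: 10.98
tcp_pos: [0.5626, 0.0788, 0.1918]
tool_rot: [2.697, 1.609, 0.003]
force: [-2.7, 0.2, 10.6]
grip_width: 0.0234
```

move_arm(increments=[0,0,0,0,0,0.3,-1,0,0,0,0,0,0,-1])

```text
clock: 11.15
tcp_pos: [0.5626, 0.0788, 0.1914]
tool_rot: [2.697, 1.609, 0.003]
force: [-2.1, 0.1, 10.1]
grip_width: 0.0235
```

move_arm(increments=[0,0,0,0,0,0.3,-1,0,0,0,0,0,0,-1])

```text
clock: 11.32
tcp_pos: [0.5627, 0.0788, 0.1913]
tool_rot: [2.697, 1.609, 0.004]
force: [-2.1, 0.1, 12.4]
grip_width: 0.0237
```

move_arm(increments=[0,0,0,0,0,0.3,-1,0,0,0,0,0,0,-1])

```text
clock: 11.48
tcp_pos: [0.5627, 0.0787, 0.191]
tool_rot: [2.697, 1.609, 0.004]
force: [-1.6, -0.6, 11.8]
grip_width: 0.0239
```

move_arm(increments=[0,0,0,0,0,0.3,-1,0,0,0,0,0,0,-1])

```text
clock: 11.65
tcp_pos: [0.5628, 0.0788, 0.1908]
tool_rot: [2.697, 1.609, 0.004]
force: [-1.7, -0.7, 13.7]
grip_width: 0.0234
```

move_arm(increments=[0,0,0,0,0,0.3,-1,0,0,0,0,0,0,-1])

```text
clock: 11.82
tcp_pos: [0.5628, 0.0788, 0.1906]
tool_rot: [2.697, 1.609, 0.004]
force: [-3.2, 0.4, 12.5]
grip_width: 0.0237
```

move_arm(increments=[0,0,0,0,0,0.3,-1,0,0,0,0,0,0,-1])

```text
clock: 11.98
tcp_pos: [0.5629, 0.0788, 0.1902]
tool_rot: [2.697, 1.609, 0.005]
force: [-1.0, 0.5, 11.0]
grip_width: 0.0236
```

move_arm(increments=[0,0,0,0,0,0.3,-1,0,0,0,0,0,0,-1])

```text
clock: 12.15
tcp_pos: [0.5629, 0.0788, 0.1899]
tool_rot: [2.697, 1.609, 0.005]
force: [-1.6, 0.1, 11.7]
grip_width: 0.0239
```

move_arm(increments=[0,0,0,0,0,0.3,-1,0,0,0,0,0,0,-1])

```text
clock: 12.32
tcp_pos: [0.5628, 0.0788, 0.1894]
tool_rot: [2.697, 1.609, 0.004]
force: [-0.1, 0.3, 8.6]
grip_width: 0.0234
```

move_arm(increments=[0,0,0,0,0,0.3,-1,0,0,0,0,0,0,-1])

```text
clock: 12.48
tcp_pos: [0.5628, 0.0787, 0.1888]
tool_rot: [2.697, 1.609, 0.004]
force: [0.6, -0.9, 4.7]
grip_width: 0.0235
```

Over the peak. Continue with small steps towards the seat, expected near TCP z 0.183.

move_arm(increments=[0,0,0,0,0,0.5,-1,0,0,0,0,0,0,-1])

```text
clock: 12.65
tcp_pos: [0.5627, 0.0788, 0.1881]
tool_rot: [2.697, 1.609, 0.004]
force: [0.5, 0.5, 4.8]
grip_width: 0.024
```

move_arm(increments=[0,0,0,0,0,0.5,-1,0,0,0,0,0,0,-1])

```text
clock: 12.82
tcp_pos: [0.5625, 0.0787, 0.1871]
tool_rot: [2.697, 1.609, 0.003]
force: [1.6, -0.2, 0.7]
grip_width: 0.0238
```

move_arm(increments=[0,0,0,0,0,0.5,-1,0,0,0,0,0,0,-1])

```text
clock: 12.98
tcp_pos: [0.5617, 0.0787, 0.1858]
tool_rot: [-2.698, -1.609, 0.001]
force: [0.5, -0.3, -3.0]
grip_width: 0.0234
```

move_arm(increments=[0,0,0,0,0,0.5,-1,0,0,0,0,0,0,-1])

```text
clock: 13.15
tcp_pos: [0.5614, 0.0787, 0.185]
tool_rot: [-2.697, -1.609, 0.002]
force: [-0.1, 0.3, -2.3]
grip_width: 0.0239
```

Clicked. Down to the seat.

move_arm(increments=[0,0,0,0,0,0.5,-1,0,0,0,0,0,0,-1])

```text
clock: 13.32
tcp_pos: [0.5616, 0.0787, 0.1848]
tool_rot: [-2.698, -1.609, 0.001]
force: [0.3, 0.4, -2.6]
grip_width: 0.0242
```

move_arm(increments=[0,0,0,0,0,0.5,-1,0,0,0,0,0,0,-1])

```text
clock: 13.48
tcp_pos: [0.5618, 0.0787, 0.1845]
tool_rot: [-2.698, -1.61, 0.0]
force: [-0.3, -0.1, -1.2]
grip_width: 0.0239
```

move_arm(increments=[0,0,0,0,0,0.4,-1,0,0,0,0,0,0,-1])

```text
clock: 13.65
tcp_pos: [0.5618, 0.0787, 0.1842]
tool_rot: [-2.698, -1.609, 0.0]
force: [0.6, 0.3, -1.7]
grip_width: 0.0237
```

move_arm(increments=[0,0,0,0,0,0.4,-1,0,0,0,0,0,0,-1])

```text
clock: 13.82
tcp_pos: [0.5618, 0.0787, 0.1838]
tool_rot: [-2.698, -1.61, 0.0]
force: [0.8, -0.0, -2.4]
grip_width: 0.0235
```

move_arm(increments=[0,0,0,0,0,0.4,-1,0,0,0,0,0,0,-1])

```text
clock: 13.98
tcp_pos: [0.5618, 0.0787, 0.1834]
tool_rot: [-2.698, -1.61, 0.0]
force: [-0.5, 0.4, -2.0]
grip_width: 0.0237
```

move_arm(increments=[0,0,0,0,0,0.4,-1,0,0,0,0,0,0,-1])

```text
clock: 14.15
tcp_pos: [0.5619, 0.0787, 0.1832]
tool_rot: [2.698, 1.61, 0.0]
force: [-0.8, -0.2, 0.1]
grip_width: 0.024
```

move_arm(increments=[0,0,0,0,0,0.3,-1,0,0,0,0,0,0,-1])

```text
clock: 14.32
tcp_pos: [0.562, 0.0787, 0.1832]
tool_rot: [2.698, 1.609, 0.001]
force: [-1.5, -0.4, 4.5]
grip_width: 0.0237
```

move_arm(increments=[0,0,0,0,0,0.3,-1,0,0,0,0,0,0,-1])

```text
clock: 14.48
tcp_pos: [0.562, 0.0787, 0.1832]
tool_rot: [2.698, 1.609, 0.001]
force: [-3.1, -0.3, 6.6]
grip_width: 0.0239
```

move_arm(increments=[0,0,0,0,0,0.3,-1,0,0,0,0,0,0,-1])

```text
clock: 14.65
tcp_pos: [0.562, 0.0787, 0.1831]
tool_rot: [2.698, 1.609, 0.001]
force: [-5.1, -0.1, 9.7]
grip_width: 0.0234
```

move_arm(increments=[0,0,0,0,0,0.3,-1,0,0,0,0,0,0,-1])

```text
clock: 14.82
tcp_pos: [0.562, 0.0788, 0.1832]
tool_rot: [2.698, 1.609, 0.001]
force: [-5.6, 0.7, 12.4]
grip_width: 0.0231
```

move_arm(increments=[0,0,0,0,0,0,-1,0,0,0,0,0,0,-1,0,0,0,0,0,0,-1])

```text
clock: 15.07
tcp_pos: [0.5621, 0.0788, 0.1832]
tool_rot: [2.697, 1.609, 0.001]
force: [-5.7, -1.6, 13.3]
grip_width: 0.0238
```

move_arm(increments=[0,0,0,0,0,0,-1,0,0,0,0,0,0,-1,0,0,0,0,0,0,-1])

```text
clock: 15.32
tcp_pos: [0.5621, 0.0787, 0.1832]
tool_rot: [2.698, 1.609, 0.001]
force: [-5.6, -0.5, 12.8]
grip_width: 0.0238
```

move_arm(increments=[0,0,0,0,0,0,-1,0,0,0,0,0,0,-1,0,0,0,0,0,0,-1])

```text
clock: 15.57
tcp_pos: [0.5621, 0.0788, 0.1832]
tool_rot: [2.698, 1.609, 0.001]
force: [-6.2, 0.7, 13.0]
grip_width: 0.0239
```

move_arm(increments=[0,0,0,0,0,0,-1,0,0,0,0,0,0,-1,0,0,0,0,0,0,-1])

```text
clock: 15.82
tcp_pos: [0.5621, 0.0788, 0.1831]
tool_rot: [2.698, 1.609, 0.001]
force: [-5.5, -0.2, 13.4]
grip_width: 0.0238
```

Held about 15 N for over a second. Lifting off and checking the cap.

move_arm(increments=[0,0,0,0,0,-1,-1,0,0,0,0,0,-2,-1,0,0,0,0,0,-5,-1,0,0,0,0,0,-15,-1,0,0,0,0,0,-20,-1,0,0,0,0,0,-10,-1,0,0,0,-10,0,0,-1,0,0,0,-20,0,0,-1,0,0,0,-20,0,0,-1,0,0,0,-11,0,0,-1,0,0,0,0,0,0,-1,0,0,0,0,0,0,-1,0,0,0,0,0,0,-1])

```text
clock: 16.9
tcp_pos: [0.5331, 0.0253, 0.2346]
tool_rot: [-2.698, -1.609, -0.0]
force: [0.5, 0.1, -1.2]
grip_width: 0.0239
```

```bash
python3 - <<'E'
from h import *
c,T=grab('wrist'); s=r.read_state(); print(s['tcp_pos'],R.from_rotvec(s['tool_rot']).as_matrix().round(4),s['force'],s['moment'],s['grip_width'])
W=cloud(c,T); f=c['frame']; save('w3.png',f)
H,S,V=cv2.split(cv2.cvtColor(f,cv2.COLOR_RGB2HSV)); z=W[...,2]
reg=np.hypot(W[...,0]-.562,W[...,1]-.079)<.035
o=reg&(H>3)&(H<20)&(S>150)
A=W[o]; co,*_=np.linalg.lstsq(np.c_[A[:,:2]-A[:,:2].mean(0),np.ones(len(A))],A[:,2],rcond=None)
print('cap',np.median(A,0).round(4),len(A),'slopes',co.round(4)); C=W[reg&(S<90)&(z>.105)&(z<.12)]; print('collar',np.median(C,0).round(4),len(C))
E
```

```text
[0.53312474 0.02551428 0.23462578] [[ 4.748e-01  8.801e-01 -1.000e-04]
 [ 8.801e-01 -4.748e-01  2.000e-04]
 [ 1.000e-04 -2.000e-04 -1.000e+00]] [ 0.15971168 -0.58901262 -1.94515801] [-0.09781592 -0.00626939 -0.02606787] 0.023513842680130306
cap [0.5623 0.0795 0.118 ] 2005 slopes [0.0017 0.0006 0.118 ]
collar [0.5635 0.0792 0.1133] 1881
```

View pics/w3.png

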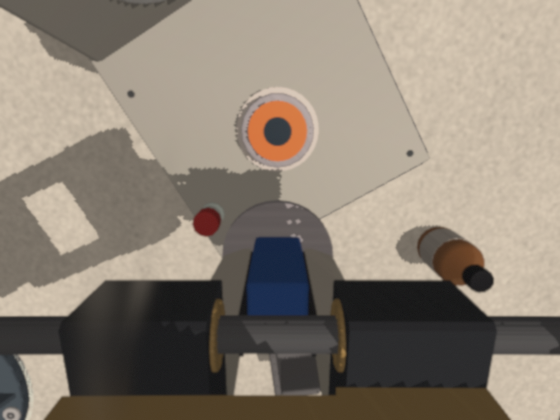

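Cap is flush (4.7 mm above the collar, level, same xy); vial and bottle unmoved. Returning.

move_arm(increments=[0,0,0,-15,2,0,-1,0,0,0,-30,4,0,-1,0,0,0,-30,4,0,-1,0,0,0,-30,4,0,-1,0,0,0,-30,4,0,-1,0,0,0,-30,4,0,-1,0,0,0,-25,2.9,0,-1,0,0,0,-15,0,0,-1,0,0,0,0,0,0,-1,0,0,0,0,0,0,-1,0,0,0,0,0,0,-1,0,0,0,0,0,0,-1])

```text
clock: 17.95
tcp_pos: [0.4579, -0.1662, 0.2348]
tool_rot: [-2.697, -1.611, -0.0]
force: [-0.3, -0.0, -2.8]
grip_width: 0.024
```

```bash
python3 - <<'E'
from h import *
c,T=grab('scene'); s=r.read_state(); print(s['tcp_pos'],R.from_rotvec(s['tool_rot']).as_matrix().round(4),s['force'])
E
```

```text
[ 0.45787531 -0.16627985  0.23479059] [[ 4.738e-01  8.806e-01  0.000e+00]
 [ 8.806e-01 -4.738e-01  2.000e-04]
 [ 2.000e-04 -0.000e+00 -1.000e+00]] [ 0.51513656 -0.65443482 -2.56024737]
```

move_arm(increments=[0,0,0,-1.1,0,10,-1,0,0,0,0,0,25,-1,0,0,0,0,0,30,-1,0,0,0,0,0,20,-1,0,0,0,0,0,10,-1,0,0,0,0,0,3,-1,0,0,0,0,0,0,-1,0,0,0,0,0,0,-1])

```text
clock: 18.67
tcp_pos: [0.4575, -0.1683, 0.1377]
tool_rot: [2.697, 1.609, 0.001]
force: [0.5, -1.3, -3.1]
grip_width: 0.024
```

move_arm(increments=[0,0,0,0,0,2,-1,0,0,0,0,0,2,-1,0,0,0,0,0,2,-1,0,0,0,0,0,0,-1])

```text
clock: 19.0
tcp_pos: [0.4568, -0.1682, 0.1308]
tool_rot: [2.698, 1.609, 0.0]
force: [0.3, 0.1, -2.7]
grip_width: 0.0236
```

move_arm(increments=[0,0,0,0,0,3,-1,0,0,0,0,0,4,-1,0,0,0,0,0,4,-1,0,0,0,0,0,0,-1])

```text
clock: 19.33
tcp_pos: [0.4565, -0.168, 0.1189]
tool_rot: [-2.697, -1.609, 0.001]
force: [-0.7, 0.6, -2.5]
grip_width: 0.0239
```

move_arm(increments=[0,0,0,0,0,5,-1,0,0,0,0,0,6,-1,0,0,0,0,0,6,-1,0,0,0,0,0,6,-1,0,0,0,0,0,5,-1,0,0,0,0,0,3,-1,0,0,0,0,0,0,-1,0,0,0,0,0,0,-1])

```text
clock: 20.0
tcp_pos: [0.4569, -0.1681, 0.0887]
tool_rot: [-2.698, -1.609, 0.0]
force: [-0.4, 0.1, -3.0]
grip_width: 0.0238
```

move_arm(increments=[0,0,0,0,0,0.8,-1,0,0,0,0,0,0,-1])

```text
clock: 20.17
tcp_pos: [0.457, -0.1682, 0.0882]
tool_rot: [2.698, 1.609, 0.0]
force: [0.6, 0.5, -3.2]
grip_width: 0.0239
```

move_arm(increments=[0,0,0,0,0,0.6,-1,0,0,0,0,0,0,-1])

```text
clock: 20.33
tcp_pos: [0.4569, -0.1682, 0.0875]
tool_rot: [2.698, 1.609, 0.0]
force: [-0.6, 0.7, -3.6]
grip_width: 0.0238
```

move_arm(increments=[0,0,0,0,0,0.5,-1,0,0,0,0,0,0,-1])

```text
clock: 20.5
tcp_pos: [0.4569, -0.1682, 0.0869]
tool_rot: [2.698, 1.61, 0.0]
force: [0.2, 0.1, -3.0]
grip_width: 0.0236
```

move_arm(increments=[0,0,0,0,0,0.8,-1,0,0,0,0,0,0.8,-1,0,0,0,0,0,0,-1])

```text
clock: 20.75
tcp_pos: [0.4568, -0.1681, 0.0852]
tool_rot: [-2.698, -1.609, 0.0]
force: [0.5, -0.5, -2.6]
grip_width: 0.0239
```

move_arm(increments=[0,0,0,0,0,0.4,-1,0,0,0,0,0,0,-1])

```text
clock: 20.92
tcp_pos: [0.4569, -0.1681, 0.0849]
tool_rot: [-2.698, -1.61, 0.0]
force: [-0.8, 0.3, -1.8]
grip_width: 0.0238
```

move_arm(increments=[0,0,0,0,0,0.4,-1,0,0,0,0,0,0,-1])

```text
clock: 21.08
tcp_pos: [0.4569, -0.1682, 0.0846]
tool_rot: [2.698, 1.61, 0.0]
force: [0.2, 0.2, -0.9]
grip_width: 0.0238
```

Flange is on the rim. One more light touch, then open gently and retreat.

move_arm(increments=[0,0,0,0,0,0.2,-1,0,0,0,0,0,0,-1,0,0,0,0,0,0,-0.4,0,0,0,0,0,0,-0.2,0,0,0,0,0,0,0,0,0,0,0,0,0,0.3,0,0,0,0,0,0,0.6,0,0,0,0,0,0,1,0,0,0,0,0,0,1,0,0,0,0,0,0,1,0,0,0,0,0,0,1,0,0,0,0,0,0,1,0,0,0,0,0,0,1,0,0,0,0,0,0,1])

```text
clock: 22.25
tcp_pos: [0.4569, -0.1682, 0.0844]
tool_rot: [2.698, 1.61, 0.0]
force: [0.7, -0.2, 0.5]
grip_width: 0.092
```

move_arm(increments=[0,0,0,0,0,-5,1,0,0,0,0,0,-15,1,0,0,0,0,0,-30,1,0,0,0,0,0,-30,1,0,0,0,0,0,-30,1,0,0,0,0,0,-30,1,0,0,0,0,0,-30,1,0,0,0,0,0,-25,1,0,0,0,-35,0,0,1,0,0,0,-35,0,0,1,0,0,0,-35,0,0,1,0,0,0,-35,0,0,1,0,0,0,-20,0,0,1,0,0,0,0,0,0,1,0,0,0,0,0,0,1,0,0,0,0,0,0,1])

```text
clock: 23.58
tcp_pos: [0.3811, -0.3084, 0.2795]
tool_rot: [-2.698, -1.61, -0.0]
force: [-0.4, -0.1, 0.6]
grip_width: 0.0931
```

```bash
python3 - <<'E'
from h import *
c,T=grab('top'); W=cloud(c,T); f=c['frame']; z=W[...,2]; d=np.load('top1.npz')
s=r.read_state(); print(s['tcp_pos'],s['force'],s['grip_width'])
H,S,V=cv2.split(cv2.cvtColor(f,cv2.COLOR_RGB2HSV)); rows,cols=np.mgrid[:420,:560]
for nm,b in [('bottle',(300,335,130,170)),('jar',(385,420,170,205)),('vial',(208,230,236,258)),('tool',(300,380,225,300))]:
    i=(cols>b[0])&(cols<b[1])&(rows>b[2])&(rows<b[3])
    lo={'vial':.115,'tool':.115}.get(nm,.02)
    for w in (d['W'],W): P=w[i&(w[...,2]>lo)]; print(nm,P.mean(0).round(4),len(P))
o=(H>3)&(H<20)&(S>170)&(z>.1)&(z<.15)&(cols<260); print('cap',np.median(W[o],0).round(4))
c2,_=grab('scene'); save('end.png',np.hstack([cv2.resize(f[100:300,60:420],(400,300)),cv2.resize(c2['frame'],(400,300))]))
E
```

```text
[ 0.38127072 -0.30815374  0.27945361] [-0.49115859 -0.69986078  0.40213787] 0.0929729873234953
bottle [ 0.656  -0.1281  0.0694] 608
bottle [ 0.656  -0.1281  0.0693] 611
jar [ 0.5917 -0.2895  0.0444] 374
jar [ 0.5921 -0.2896  0.045 ] 368
vial [0.4759 0.0423 0.1244] 138
vial [0.476  0.0423 0.1244] 137
tool [ 0.4571 -0.1672  0.1271] 219
tool [ 0.4571 -0.1676  0.1271] 220
cap [0.5602 0.0792 0.1182]
```

View pics/end.png

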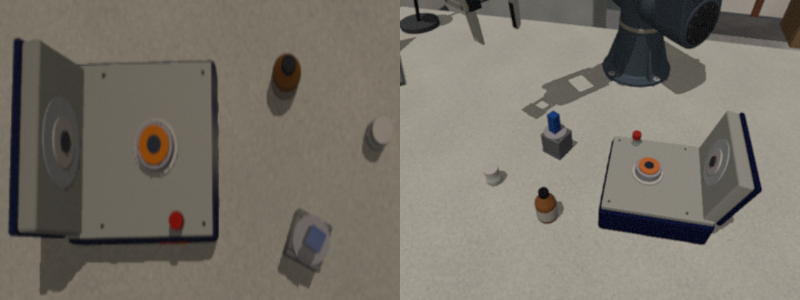

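The tool hangs upright in its stand, the cap is flush, and the vial, bottle and jar are where they were. Handing in.

```bash
python3 -c "
from cell import r
print(r.hand_in())"
```

```text
the job is handed in; nothing more can be done
None
```

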